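# Lock the tray clamp with its wing nut

## Task

The instrument tray's clamp is about to go into a shaking cleaning machine: run the lilac wing nut down its stud (clockwise seen from above) onto the teal first nut, and tighten it firmly against it, past first contact, until the brass lock washer between them is dragged round a little and so locks the two nuts. The teal nut sets the clamp pressure: do not let it turn along, neither by touching it nor by overtightening. Leave the beaker, the jar and the small tray where they stand, and let go at the end.

Things in the scene. Friction and masses are not known exactly. Their poses are not given: they have to be found in the camera images.
- wing_nut: Lilac wing nut on an upright threaded stud. Origin on the stud's axis at the nut's underside; z up, x along its two opposite wings (a half turn looks the same). Flange 48 diameter, 8 high; hub 34 diameter, 26 high. Wings reach 62 from the axis each way (124 overall), 10 thick, 12 to 30 above the underside, raised to 44 above it between radius 36 and 62. Needs 0.4 to 1.1 turns to touch the washer.
- wing_tip (a point): Middle of the top edge of one raised wing end, 49 from the axis and 44 above the nut's underside. Around the wings only the hub and the teal nut are near; a clamp bar and tray lie 60 or more below this point. Turning the nut freely takes about 0.15 N m (3 N at 50 from the axis).
- washer_top (a point): Centre of the top of the brass lock washer (38 diameter, 5 thick, one small brass tab sticking out) that lies on the teal nut. The wing nut's underside lands on it. The torque then jumps from 0.15 to 0.35 N m (7 N at 50 from the axis): only above that does the nut grip the washer and drag it on; near 0.8 N m the teal nut gives way.
- lock_washer (a joint): How far the wing nut has dragged the lock washer round on the teal nut (rad, clockwise seen from above, 0 at the start, end stop 0.35); the washer stays where it is left. The nuts are locked from 0.12 on. The torque needed rises from 0.35 N m at 0 to 0.53 N m near 0.35; past the stop the teal nut is driven.
- first_nut (a joint): Angle of the teal first nut (rad), clockwise seen from above positive, 0 at the start. It should stay at 0.
- first_nut_top (a point): Centre of the top of the teal first nut (round, 58 diameter over its ribs, 22 high) on the stud's axis. It was set by someone else, at a height that differs by up to 6 between starts.
- stud_top (a point): Top end of the threaded stud (18 diameter, upright), on its axis. The wing nut goes 16 mm down per turn clockwise seen from above, stays where it is left and cannot come off. The stud is fixed to the clamp frame (base plate 170 x 260, tray and clamp bar under 70 high), which is bolted down.
- steel_beaker: Bystander: steel beaker, 70 diameter, 85 high, origin at the centre of its underside.
- jar: Bystander: amber jar with white cap, 68 diameter, 85 high, origin at the centre of its underside.
- small_tray: Bystander: small white tray with a few instruments, 70 x 150 x 22, origin at the centre of its underside.

How it is judged:
By the outcome, as a careful person would: the job done as asked, in the order asked, and still so for the second after the job is handed in, with the robot touching nothing.
It also fails if it takes over 58 s, if anything falls off the work surface, if the arm or the gripper's body presses on something with over 40 N, if the wrist force passes 120 N, or if a joint passes its speed limit or range.

## Robot

A 6-joint arm with a two-finger parallel gripper is mounted at the origin on the work surface. World frame = base frame: x ahead of the robot, y to its left, z up, the work surface at z = 0. Lengths are in m, angles in degrees, forces in N, time in s.
With the tool pointing down it reaches from about 0.3 to 0.75 m from the base axis. Payload 8.5 kg.
Tool frame: the origin (TCP) lies at the very end of the fingers, on their centre line; the grasp point (between the pads) lies 19 mm behind it (hold_point_z is the distance from the TCP to the grasp point, in m); z points along the fingers, y is the direction in which the jaws open and shut (so a half turn about z gives the same grasp; the last joint's range is limited). The gripper opens to 85 mm and grips with 20 to 120 N. Pads are 22 mm wide; open, the fingers measure 114 mm over their backs; the gripper's body (76 mm by 85 mm) begins 54 mm behind the grasp point. The pads swing forward as they close: fully open they stand 13 mm farther back than shut.
Start: joints at [54.929, 21.807, 74.336, -0, 83.858, -12.336], TCP at [0.213, 0.507, 0.211] pointing down, gripper open.
Joint ranges: [-178.18, 178.18], [-50.72, 133.34], [12.68, 142.11], [-81.47, 261.47], [9.98, 163.14], [-165.26, 165.26]. Speed limits (degrees/s): [136.94, 136.94, 180, 180, 180, 180].

## Interface

Orientations are given as a 3x3 rotation matrix whose columns are the frame's x, y, z axes.
In Python, from rig import observe, get_image, close_job, hold_point_z gives the robot as it stands. The module is installed in compiled form; this text tells all that it offers.
- The arm moves only by the tool jog_arm, never from a script. Its arguments are lists of equal length, an entry for each row: "travel": the shift along the world's x, y, z in m, a list of three; "dr": the turn, a rotation vector about the world's x, y, z in rad, a list of three. In form: {"travel": [[x, y, z], ...], "dr": [[rx, ry, rz], ...]}. A call has 1 to 20 rows; each row shifts and turns the commanded pose from where the row before left it; what a row does not reach is not made up. A row lasts 1/12 s, in which the tool goes at most 41.7 mm and 7.16 degrees, less where a joint would pass 70% of its speed; a pose out of reach is approached as far as the arm can. A call with a gripper value outside its range is refused whole. "jaw" is the finger opening in m, from 0 to 0.0854, set as the call begins (left out, the last holds). The fingers move at their own pace and stop on an object; "newtons" is the grip in N (left out, the last holds). Time passes only in rows, so rows that do not move let the fingers close. It gives the time, the measured TCP pose, the force and the opening at its end, in the units of the state.
- observe(): the state, without advancing time (a new reading comes with each control period).
- get_image(name): name is "side" or "top"; returns a dict with "color" (420x560x3 uint8, red, green, blue), "fovy" (degrees; the focal length in pixels is half the picture's height over the tangent of half this angle, whatever the lens; pixels are square), "cx", "cy" (the principal point, pixels), "R" (3x3) and "t" (3): a world point X has camera coordinates R X + t. Camera axes: x right, y down, z forward; pixel columns grow to the right and rows downward; lengths in m; the calibration is good to about 2 mm. A picture is of the moment at which its call begins. There is no depth.
- close_job(): hands the job in, once; it reports no verdict.
The state is a dict: "time_s": time; "q": joint angles; "qvel": joint speeds; "joint_efforts": joint torques, N m; "position": TCP position; "tool_rot": TCP orientation; "ft_force": force on the tool from outside, world axes, zero at the start; "wrist_torque": the same for the moment, N m; "grip_width": finger opening in m.
Only numpy, scipy, OpenCV 4.12 (cv2) and the standard library are available. Lean on these libraries where they do the work, as an engineer would, in place of code of your own. Each camera call takes 0.05 s, during which the arm holds its last target.

## Working session

There is one attempt and no reset: what is moved stays moved. The work goes in short steps, Python scripts to look and compute and a tool call to move; the robot and the scene stay as the last step left them, time stands still between calls to the robot, and variables do not carry over. Pictures are saved under pics/ and viewed, and the job is handed in when it is done.

Besides the shell and the picture viewer there is one more tool, called after "Request:" as name(argument=value, ...) on one line, values as JSON. jog_arm: Moves the arm, as the interface text tells. Its arguments: {"type":"object","properties":{"travel":{"type":"array"},"dr":{"type":"array"},"jaw":{"type":"number"},"newtons":{"type":"number"}},"required":["travel","dr"]}

```bash
mkdir -p pics; python3 - <<'E'
from rig import *
import cv2,pickle
d={}
for n in("side","top"):
    g=get_image(n);d[n]=g
    cv2.imwrite(f"pics/{n}0.png",g["color"][:,:,::-1])
    print(n,g["fovy"],g["cx"],g["cy"],g["R"],g["t"])
pickle.dump(d,open("d0.pkl","wb"))
s=observe();print(s, hold_point_z)
E
```

```text
side 56.082046829064105 282.1263617432832 210.0562488422315 [[ 0.82009603 -0.57177268  0.02277048]
 [-0.24931009 -0.3928378  -0.88516831]
 [ 0.51506017  0.72024611 -0.46471342]] [-0.47676484  0.27814076  0.65425921]
top 53.878319107468684 279.63218536012823 210.81138943998886 [[-0.06499829 -0.99787011 -0.00552007]
 [-0.97322087  0.06461306 -0.22060439]
 [ 0.2204912  -0.00896666 -0.97534775]] [0.09170061 0.62648994 0.98013368]
{'time_s': 0.1, 'q': array([ 5.49305085e+01,  2.18378135e+01,  7.43793402e+01,  7.52033272e-04,
        8.38598334e+01, -1.23368538e+01]), 'qvel': array([-0.02031039,  0.02678864, -0.13093797,  0.03958707, -0.13642249,
        0.02620299]), 'joint_efforts': array([ 4.46583173e-03, -4.49218547e+01, -2.31653523e+01, -9.61907699e-05,
        3.72158727e-03, -1.12633870e-05]), 'position': array([0.21237174, 0.50702394, 0.20997344]), 'tool_rot': array([[-9.22317451e-01,  3.86432280e-01, -7.82717345e-04],
       [ 3.86432956e-01,  9.22316853e-01, -1.09224270e-03],
       [ 2.99835560e-04, -1.30986228e-03, -9.99999097e-01]]), 'ft_force': array([0.95334445, 1.24889139, 0.74757444]), 'wrist_torque': array([-0.01887203,  0.02078874,  0.04696941]), 'grip_width': 0.08543341484951872} 0.0187
```

View pics/side0.png

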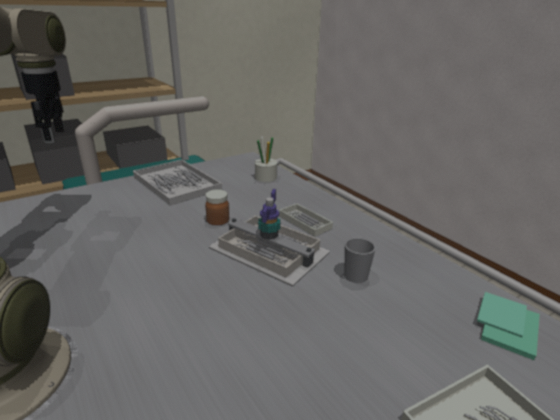

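View pics/top0.png

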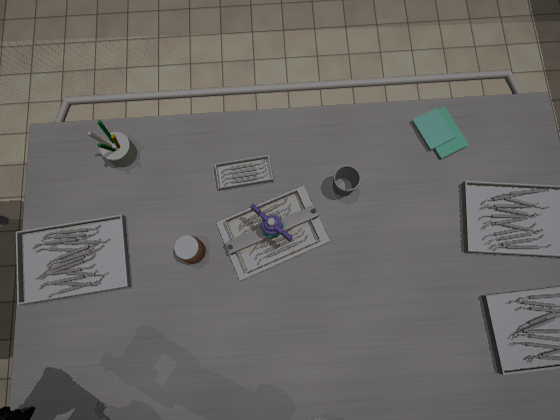

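```bash
python3 - <<'E'
import cv2,pickle
d=pickle.load(open("d0.pkl","rb"))
a=d["side"]["color"][180:270,220:320,::-1];b=d["top"]["color"][180:260,220:320,::-1]
cv2.imwrite("pics/s1.png",cv2.resize(a,None,fx=6.6,fy=6.6,interpolation=cv2.INTER_CUBIC))
cv2.imwrite("pics/t1.png",cv2.resize(b,None,fx=7,fy=7,interpolation=cv2.INTER_CUBIC))
E
```

```text
(no output)
```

View pics/s1.png

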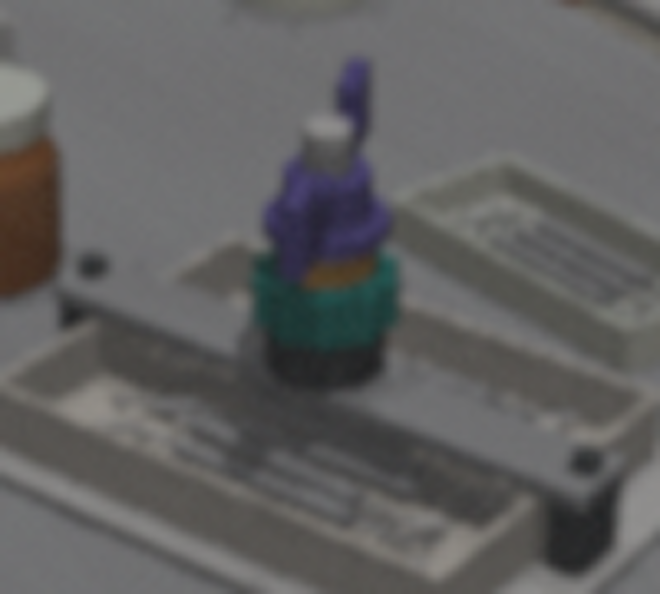

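View pics/t1.png

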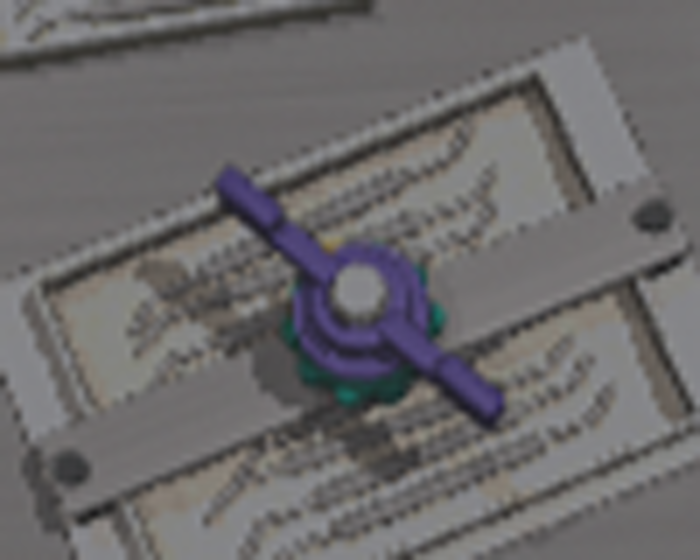

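```bash
cat > h.py <<'E'
import numpy as np
def proj(g,X):
    f=g["color"].shape[0]/2/np.tan(np.radians(g["fovy"]/2))
    c=np.atleast_2d(X)@np.array(g["R"]).T+g["t"]
    return np.c_[f*c[:,0]/c[:,2]+g["cx"],f*c[:,1]/c[:,2]+g["cy"]]
def nut(x,y,z,a):
    u=np.array([np.cos(a),np.sin(a),0]);o=np.array([x,y,z])
    return o,u
E
python3 - <<'E'
import pickle,numpy as np
from h import *
from scipy.optimize import least_squares
d=pickle.load(open("d0.pkl","rb"));T,S=d["top"],d["side"]
tc=lambda p:np.array(p)/7-.43+[220,180]
sc=lambda p:np.array(p)/6.6-.42+[220,180]
ex=np.array([0,0,1])
def res(p,full=False):
    x,y,z,a,h=p;o,u=nut(x,y,z,a)
    top=np.array([x,y,h])
    A=o+.049*u+.044*ex;B=o-.049*u+.044*ex
    r=[proj(T,top)[0]-tc((358,288)),proj(S,top)[0]-sc((328,125)),
       proj(T,A)[0]-tc((254,199)),proj(T,B)[0]-tc((468,390)),
       proj(S,A)[0]-sc((357,72)) ,proj(S,B)[0]-sc((294,172))]
    return np.concatenate(r)
for a0 in np.arange(0,6.28,.5):
    s=least_squares(res,[.4,0,.12,a0,.15]);print(round(s.cost,2),s.x,np.degrees(s.x[3]))
    if s.cost<10: b=s
print(res(b.x).reshape(-1,2).round(2))
E
```

```text
1.81 [0.59011962 0.07299388 0.10484967 0.75996101 0.14712713] 43.54255830669037
1.81 [0.59011962 0.07299388 0.10484967 0.75996101 0.14712713] 43.54255835948143
1.81 [0.59011962 0.07299388 0.10484967 0.75996105 0.14712713] 43.54256093092486
1.81 [0.59011962 0.07299388 0.10484967 0.75996104 0.14712713] 43.54256002070126
1.81 [0.59011962 0.07299388 0.10484967 0.75996108 0.14712713] 43.542562240983194
1.81 [0.59011962 0.07299388 0.10484967 0.75996102 0.14712713] 43.54255897115134
1.81 [0.59011962 0.07299388 0.10484967 0.75996102 0.14712713] 43.54255895644912
1.81 [0.59011962 0.07299388 0.10484967 7.04314632 0.14712713] 403.5425585190315
1.81 [0.59011962 0.07299388 0.10484967 7.04314632 0.14712713] 403.54255872205607
1.81 [0.59011962 0.07299388 0.10484967 7.04314633 0.14712713] 403.5425590340941
1.81 [0.59011962 0.07299388 0.10484967 7.04314632 0.14712713] 403.5425586075058
1.81 [0.59011962 0.07299388 0.10484967 7.04314632 0.14712713] 403.542558630754
1.81 [0.59011962 0.07299388 0.10484967 7.04314631 0.14712713] 403.5425582564065
[[ 0.23  0.55]
 [-0.2  -0.13]
 [-0.16 -0.73]
 [-0.03 -0.1 ]
 [-0.09 -1.08]
 [ 0.03  1.21]]
```

```bash
python3 - <<'E'
import pickle,numpy as np,cv2
from h import *
d=pickle.load(open("d0.pkl","rb"));S=d["side"]
x,y,z=.5901,.0730,.1049
im=cv2.resize(S["color"][180:250,235:305,::-1],None,fx=8.5,fy=8.5,interpolation=cv2.INTER_CUBIC)
im=cv2.convertScaleAbs(im,alpha=1.6)
t=np.linspace(0,2*np.pi,90)
def circ(r,h,c):
    X=np.c_[x+r*np.cos(t),y+r*np.sin(t),0*t+h]
    p=(proj(S,X)-[235,180]+.5)*8.5
    cv2.polylines(im,[p.astype(int)],True,c,1)
circ(.024,z,(255,0,255))
circ(.017,z+.026,(255,0,255))
for h,c in((.082,(0,0,255)),(.087,(0,255,0)),(.092,(0,255,255))): circ(.0285,h,c)
circ(.0285,.065,(255,255,255))
cv2.imwrite("pics/ov.png",im)
E
```

```text
(no output)
```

View pics/ov.png

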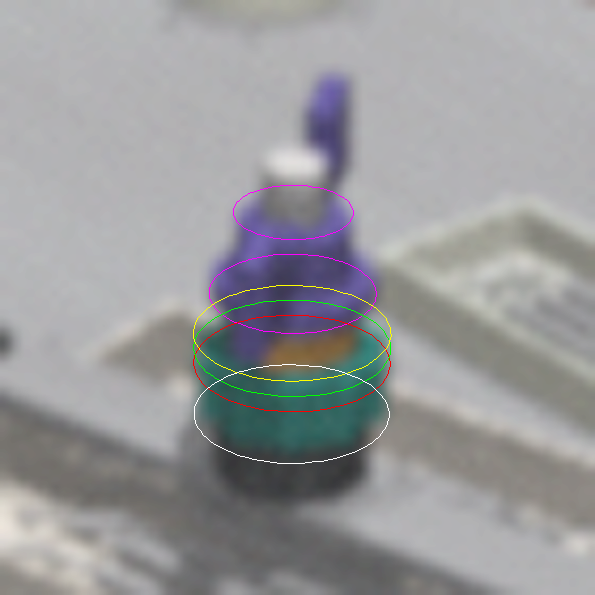

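Request:
jog_arm(travel=[[0.0189, -0.0217, 0], [0.0189, -0.0217, 0], [0.0189, -0.0217, 0], [0.0189, -0.0217, 0], [0.0189, -0.0217, 0], [0.0189, -0.0217, 0], [0.0189, -0.0217, 0], [0.0189, -0.0217, 0], [0.0189, -0.0217, 0], [0.0189, -0.0217, 0], [0.0189, -0.0217, 0], [0.0189, -0.0217, 0], [0.0189, -0.0217, 0], [0.0189, -0.0217, 0], [0.0189, -0.0217, 0], [0.0189, -0.0217, 0], [0.0189, -0.0217, 0], [0.0189, -0.0217, 0], [0.0189, -0.0217, 0], [0.0189, -0.0217, 0]], dr=[[0, 0, 0.0157], [0, 0, 0.0157], [0, 0, 0.0157], [0, 0, 0.0157], [0, 0, 0.0157], [0, 0, 0.0157], [0, 0, 0.0157], [0, 0, 0.0157], [0, 0, 0.0157], [0, 0, 0.0157], [0, 0, 0.0157], [0, 0, 0.0157], [0, 0, 0.0157], [0, 0, 0.0157], [0, 0, 0.0157], [0, 0, 0.0157], [0, 0, 0.0157], [0, 0, 0.0157], [0, 0, 0.0157], [0, 0, 0.0157]], jaw=0.08)

```text
time_s: 1.77
position: [0.5912, 0.072, 0.2101]
tool_rot: [[-0.997, 0.082, -0.001], [0.082, 0.997, 0.0], [0.001, 0.0, -1.0]]
ft_force: [-0.2, -0.2, 0.0]
grip_width: 0.0799
```

Request:
jog_arm(travel=[[0, 0, -0.01], [0, 0, -0.01], [0, 0, 0]], dr=[[0, 0, 0], [0, 0, 0], [0, 0, 0]])

```text
time_s: 2.02
position: [0.589, 0.0737, 0.1877]
tool_rot: [[-0.997, 0.083, -0.005], [0.083, 0.997, 0.001], [0.005, 0.0, -1.0]]
ft_force: [-0.6, 0.1, -1.4]
grip_width: 0.0802
```

```bash
cat >> h.py <<'E'
def st():
    from rig import observe
    s=observe();R=s["tool_rot"]
    print("t",round(s["time_s"],2),"p",s["position"].round(4),"fing",np.degrees(np.arctan2(R[1,1],R[0,1])).round(2),"zax",R[:,2].round(4),"q",np.array(s["q"]).round(1),"F",np.round(s["ft_force"],1),"M",np.round(s["wrist_torque"],3),"w",round(s["grip_width"],4))
def pic(n,box,k,out):
    from rig import get_image
    import cv2
    g=get_image(n);u0,v0,u1,v1=box
    im=cv2.resize(g["color"][v0:v1,u0:u1,::-1],None,fx=k,fy=k,interpolation=cv2.INTER_CUBIC)
    cv2.imwrite(out,cv2.convertScaleAbs(im,alpha=1.6));return g
E
python3 - <<'E'
from h import *
st()
pic("side",(200,120,330,250),4.5,"pics/a_s.png")
pic("top",(210,160,340,270),4.5,"pics/a_t.png")
E
```

```text
t 2.02 p [0.589  0.0737 0.1877] fing 85.24 zax [-5.2e-03  6.0e-04 -1.0e+00] q [ -4.3  27.3  69.1   0.   83.9 -89.5] F [-0.6  0.1 -1.4] M [0.035 0.059 0.04 ] w 0.0802
```

View pics/a_s.png

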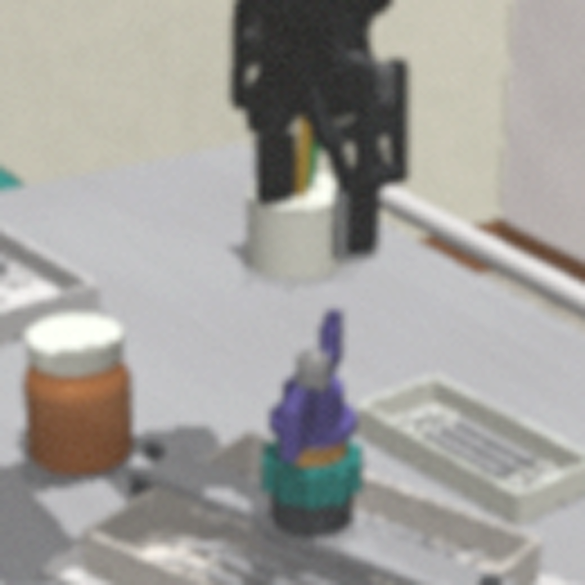

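View pics/a_t.png

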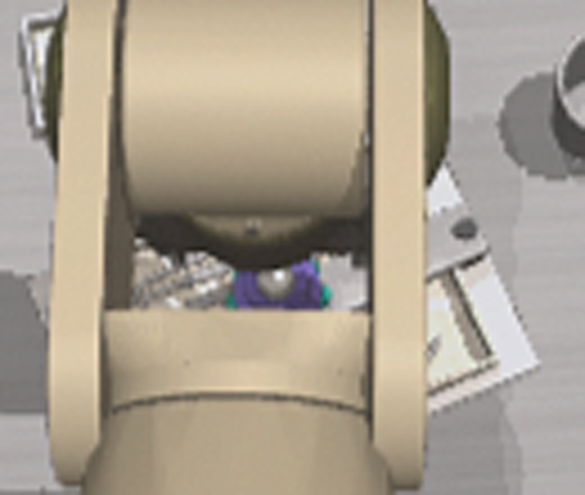

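```bash
python3 - <<'E'
import pickle
from h import *
S=pickle.load(open("d0.pkl","rb"))["side"]
a=np.radians(85.2)
for dz in (0,.006,.013):
  for r in (.047,-.047):
    print(dz,r,((proj(S,[[.589+r*np.cos(a),.0737+r*np.sin(a),.1877+dz]])-[200,120])*4.5).round(0))
E
```

```text
0 0.047 [[268. 251.]]
0 -0.047 [[353. 316.]]
0.006 0.047 [[268. 241.]]
0.006 -0.047 [[354. 306.]]
0.013 0.047 [[267. 229.]]
0.013 -0.047 [[354. 293.]]
```

```bash
python3 - <<'E'
import pickle
from h import *
import cv2
d=pickle.load(open("d0.pkl","rb"));S=d["side"]
a=np.radians(67.3)
im=cv2.resize(S["color"][80:170,0:110,::-1],None,fx=6,fy=6,interpolation=cv2.INTER_CUBIC);im=cv2.convertScaleAbs(im,alpha=1.8)
for dz,c in ((0,(0,0,255)),(.013,(0,255,0)),(.073,(255,0,0))):
  for r in (.05,-.05):
    p=((proj(S,[[.2124+r*np.cos(a),.507+r*np.sin(a),.21+dz]])[0]-[0,80])*6).astype(int);print(dz,r,p)
    cv2.circle(im,tuple(map(int,p)),4,c,-1)
cv2.imwrite("pics/st.png",im)
g=pic("side",(200,80,330,220),4.2,"pics/b0.png")
im=cv2.imread("pics/b0.png");a=np.radians(85.2)
for dz,c in ((0,(0,0,255)),(.013,(0,255,0)),(.073,(255,0,0))):
  for r in (.047,-.047):
    p=((proj(S,[[.589+r*np.cos(a),.0737+r*np.sin(a),.1877+dz]])[0]-[200,80])*4.2).astype(int)
    cv2.circle(im,tuple(map(int,p)),4,c,-1)
cv2.imwrite("pics/b.png",im)
st()
E
```

```text
0 0.05 [375 377]
0 -0.05 [310 452]
0.013 0.05 [368 350]
0.013 -0.05 [303 422]
0.073 0.05 [336 217]
0.073 -0.05 [265 280]
t 2.17 p [0.59   0.0742 0.1907] fing 85.32 zax [-2.e-04  1.e-04 -1.e+00] q [ -4.2  27.1  68.9   0.   84.  -89.6] F [-0.5 -0.3  0.3] M [-0.03  -0.022  0.011] w 0.0797
```

View pics/st.png

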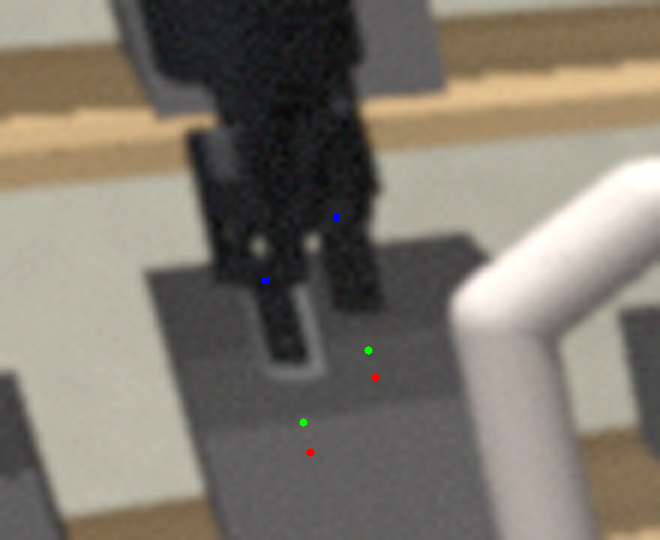

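View pics/b.png

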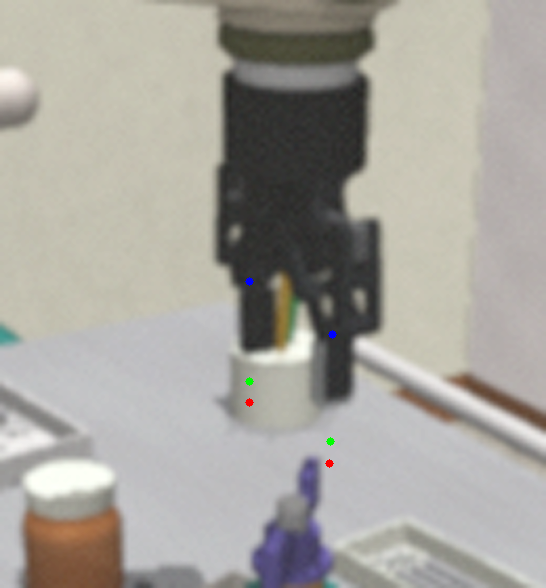

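```bash
python3 - <<'E'
import pickle
from h import *
import cv2
d=pickle.load(open("d0.pkl","rb"))
for n in d:
    g=d[n]; R=np.array(g["R"]);print(n,"cam pos",(-R.T@g["t"]).round(3), "base origin px",proj(g,[[0,0,0]]))
s=d["side"]["color"];t=d["top"]["color"]
def sv(im,b,k,o): cv2.imwrite(o,cv2.convertScaleAbs(cv2.resize(im[b[1]:b[3],b[0]:b[2],::-1],None,fx=k,fy=k,interpolation=cv2.INTER_CUBIC),alpha=1.6))
sv(s,(190,180,390,290),4,"pics/c_s.png")
sv(t,(165,145,375,285),3.8,"pics/c_t.png")
E
```

```text
side cam pos [ 0.123 -0.635  0.561] base origin px [[ -5.18282516 377.67011067]]
top cam pos [0.4   0.06  1.095] base origin px [[318.29391254 474.94468064]]
```

View pics/c_s.png

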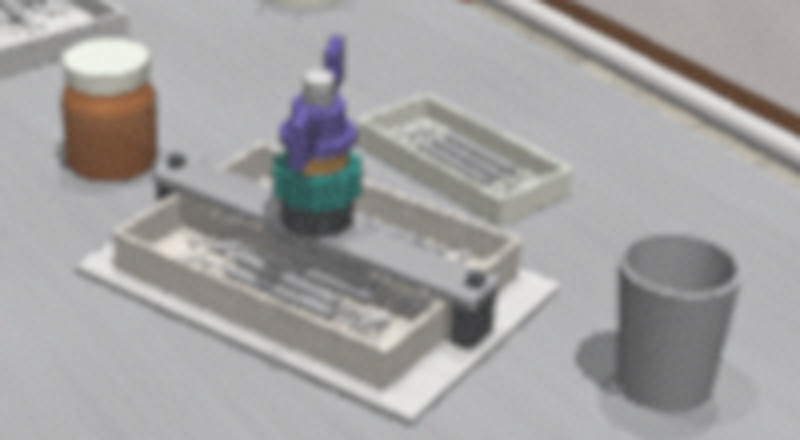

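View pics/c_t.png

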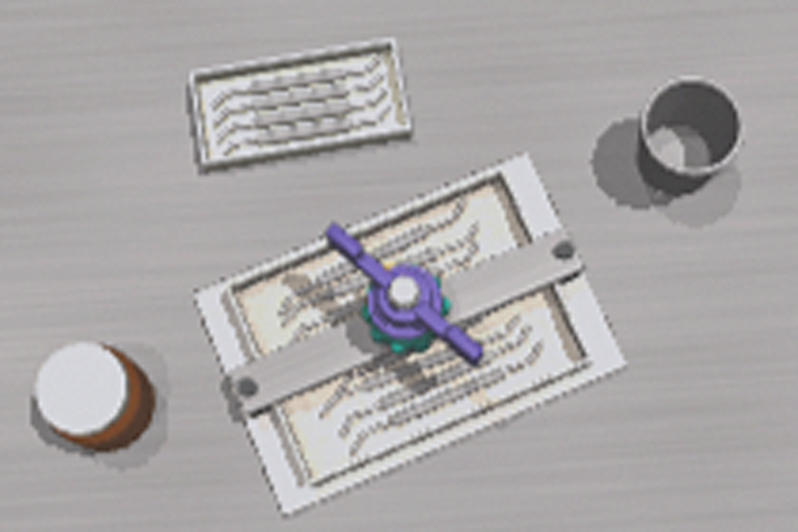

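```bash
python3 - <<'E'
import pickle
from h import *
from scipy.optimize import least_squares
d=pickle.load(open("d0.pkl","rb"))
for nm,a,b in (("beaker",(346.8,177.4),(359.5,247)),("jarcap",(186,247.1),(216.7,193.2))):
    s=least_squares(lambda X:np.r_[proj(d["top"],X)[0]-a,proj(d["side"],X)[0]-b],[.6,0,.1]);print(nm,s.x.round(4),s.fun.round(2))
E
```

```text
beaker [ 0.7048 -0.1267  0.078 ] [-0.22  0.36  0.36 -0.1 ]
jarcap [0.5528 0.2859 0.0848] [ 0.16 -0.43 -0.52  0.06]
```

Request:
jog_arm(travel=[[0, 0, -0.015], [0, 0, -0.015], [0, 0, 0], [0, 0, 0]], dr=[[0, 0, 0], [0, 0, 0], [0, 0, 0], [0, 0, 0]])

```text
time_s: 2.5
position: [0.5902, 0.0738, 0.1609]
tool_rot: [[-0.997, 0.082, -0.0], [0.082, 0.997, 0.0], [0.0, 0.0, -1.0]]
ft_force: [0.7, -0.4, 0.5]
grip_width: 0.0801
```

```bash
cat >> h.py <<'E'
def look(tag):
    from rig import get_image,observe
    import cv2,pickle
    s=observe();p=s["position"];R=s["tool_rot"]
    S=get_image("side");pickle.dump((S,s),open(f"{tag}.pkl","wb"))
    im=cv2.resize(S["color"][130:250,215:335,::-1],None,fx=5,fy=5,interpolation=cv2.INTER_CUBIC);im=cv2.convertScaleAbs(im,alpha=1.8)
    for dz,c in ((0,(0,0,255)),(.013,(0,255,0)),(.03,(255,0,0))):
      for r in (.047,-.047):
        q=((proj(S,[p+r*R[:,1]-dz*R[:,2]])[0]-[215,130]+.5)*5).astype(int)
        cv2.circle(im,tuple(map(int,q)),3,c,-1)
    cv2.imwrite(f"pics/{tag}.png",im)
    st()
E
python3 -c "
from h import *
look('c1')"
```

```text
t 2.55 p [0.5907 0.0737 0.1616] fing 85.29 zax [ 1.2e-03 -1.0e-04 -1.0e+00] q [ -4.3  28.4  71.6  -0.   79.9 -89.6] F [0.1 0.7 0.5] M [0.02  0.006 0.006] w 0.0801
```

View pics/c1.png

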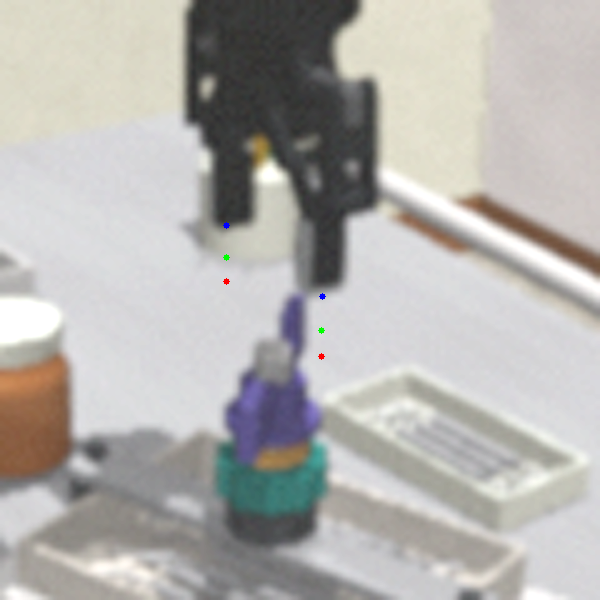

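Request:
jog_arm(travel=[[0, 0, -0.008], [0, 0, -0.008], [0, 0, -0.008], [0, 0, -0.008], [0, 0, -0.008], [0, 0, 0], [0, 0, 0]], dr=[[0, 0, 0], [0, 0, 0], [0, 0, 0], [0, 0, 0], [0, 0, 0], [0, 0, 0], [0, 0, 0]])

```text
time_s: 3.13
position: [0.5904, 0.0732, 0.12]
tool_rot: [[-0.997, 0.083, -0.001], [0.083, 0.997, 0.0], [0.001, -0.0, -1.0]]
ft_force: [-0.2, 1.4, -0.8]
grip_width: 0.0802
```

```bash
python3 -c "
from h import *
look('c2')"
```

```text
t 3.18 p [0.5907 0.0732 0.1205] fing 85.25 zax [-0. -0. -1.] q [ -4.3  30.6  75.   -0.   74.4 -89.6] F [-0.2 -0.2  0.1] M [0.018 0.026 0.058] w 0.08
```

View pics/c2.png

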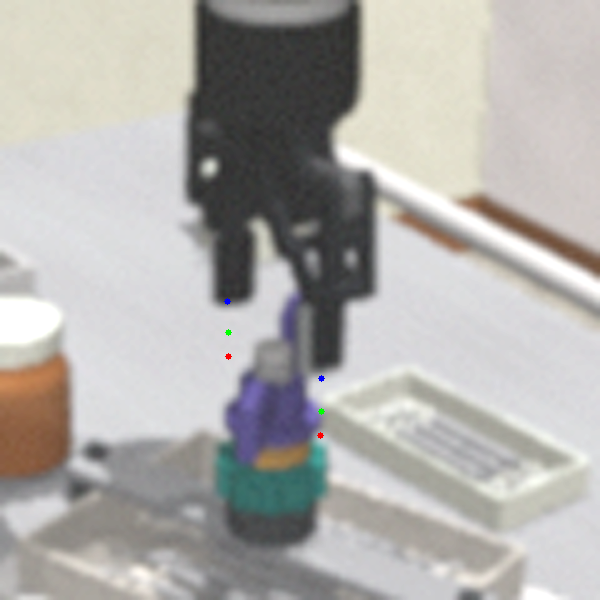

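Request:
jog_arm(travel=[[0, 0, -0.005], [0, 0, -0.005], [0, 0, -0.005], [0, 0, -0.005], [0, 0, -0.004], [0, 0, 0], [0, 0, 0]], dr=[[0, 0, 0], [0, 0, 0], [0, 0, 0], [0, 0, 0], [0, 0, 0], [0, 0, 0], [0, 0, 0]])

```text
time_s: 3.77
position: [0.5905, 0.0733, 0.0963]
tool_rot: [[-0.997, 0.083, -0.0], [0.083, 0.997, 0.0], [0.0, -0.0, -1.0]]
ft_force: [0.9, 0.3, -0.1]
grip_width: 0.0799
```

```bash
python3 -c "
from h import *
look('c3')"
```

```text
t 3.82 p [0.5906 0.0733 0.0966] fing 85.26 zax [ 1.e-04  0.e+00 -1.e+00] q [ -4.3  32.   76.8   0.   71.2 -89.6] F [ 1.3 -0.2  1.1] M [0.029 0.03  0.019] w 0.08
```

View pics/c3.png

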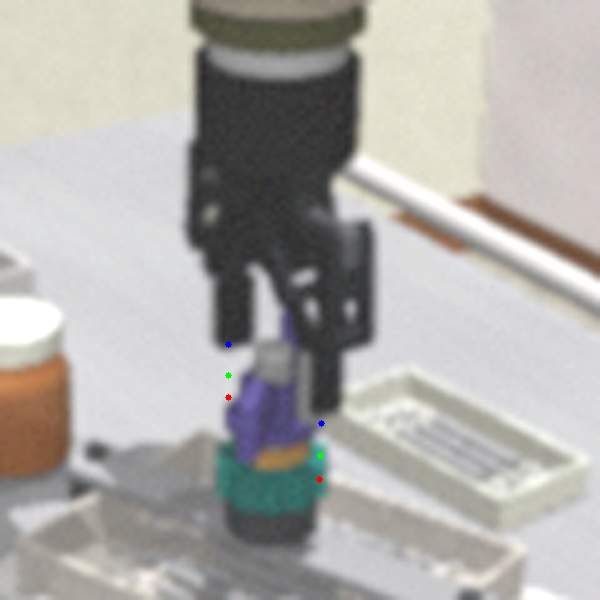

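Request:
jog_arm(travel=[[0, 0, 0], [0, 0, 0], [0, 0, 0], [0, 0, 0], [0, 0, 0], [0, 0, 0], [0, 0, -0.0001], [0, 0, -0.0002], [0, 0, -0.0002], [0, 0, -0.0002]], dr=[[0, 0, -0.06], [0, 0, -0.06], [0, 0, -0.06], [0, 0, -0.06], [0, 0, -0.06], [0, 0, -0.06], [0, 0, -0.06], [0, 0, -0.06], [0, 0, -0.06], [0, 0, -0.06]])

```text
time_s: 4.65
position: [0.5904, 0.0734, 0.0961]
tool_rot: [[-0.774, 0.633, -0.0], [0.633, 0.774, 0.0], [0.0, 0.0, -1.0]]
ft_force: [-1.2, -0.4, 0.8]
grip_width: 0.0802
```

```bash
python3 -c "
from h import *
look('c4')"
```

```text
t 4.7 p [0.5904 0.0734 0.0961] fing 50.53 zax [-0.e+00  1.e-04 -1.e+00] q [ -4.3  32.   76.9   0.   71.1 -54.8] F [-1.  -0.1  0.3] M [0.079 0.158 0.108] w 0.0801
```

View pics/c4.png

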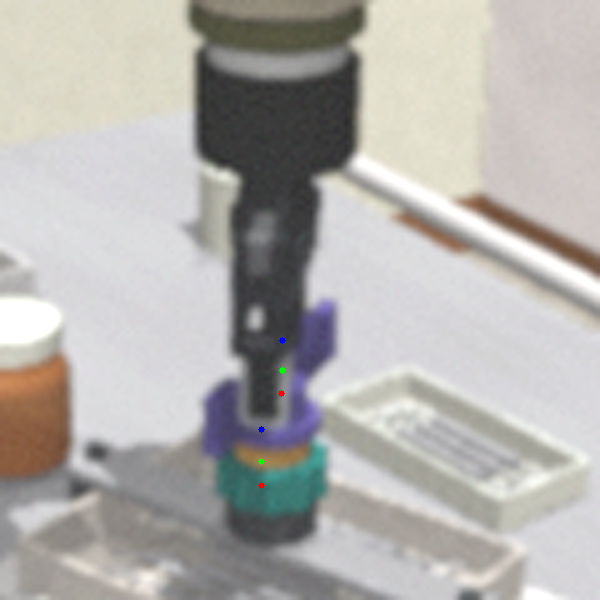

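Request:
jog_arm(travel=[[0, 0, -0.00015], [0, 0, -0.00015], [0, 0, -0.00015], [0, 0, -0.00015], [0, 0, -0.00015], [0, 0, -0.00015], [0, 0, -0.00015], [0, 0, -0.00015], [0, 0, -0.00015], [0, 0, -0.00015], [0, 0, -0.00015], [0, 0, -0.00015], [0, 0, -0.00015], [0, 0, -0.00015], [0, 0, -0.00015], [0, 0, -0.00015], [0, 0, -0.00015], [0, 0, -0.00015]], dr=[[0, 0, -0.06], [0, 0, -0.06], [0, 0, -0.06], [0, 0, -0.06], [0, 0, -0.06], [0, 0, -0.06], [0, 0, -0.06], [0, 0, -0.06], [0, 0, -0.06], [0, 0, -0.06], [0, 0, -0.06], [0, 0, -0.06], [0, 0, -0.06], [0, 0, -0.06], [0, 0, -0.06], [0, 0, -0.06], [0, 0, -0.06], [0, 0, -0.06]])

```text
time_s: 6.2
position: [0.5904, 0.0732, 0.0934]
tool_rot: [[0.192, 0.981, -0.0], [0.981, -0.192, -0.0], [-0.0, -0.0, -1.0]]
ft_force: [-1.7, -0.1, 1.7]
grip_width: 0.0799
```

```bash
python3 -c "
from h import *
look('c5')"
```

```text
t 6.25 p [0.5904 0.0732 0.0933] fing -11.27 zax [-3.e-04 -2.e-04 -1.e+00] q [-4.3 32.2 77.1 -0.  70.7  7. ] F [-2.2  0.1  1. ] M [-0.013  0.286  0.129] w 0.0801
```

View pics/c5.png

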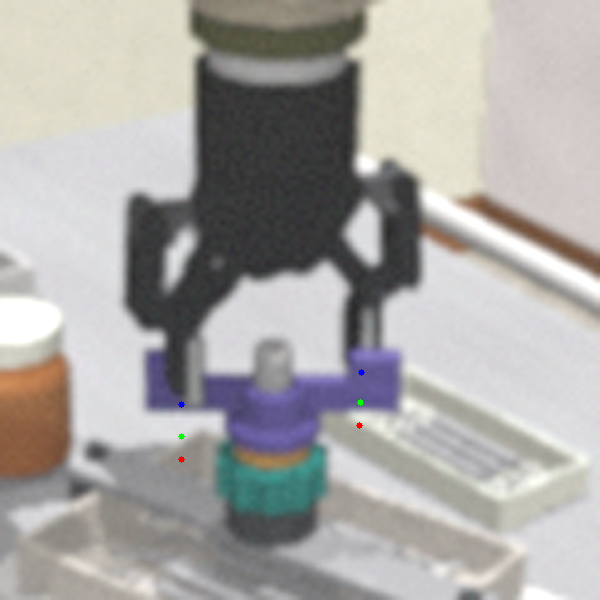

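Request:
jog_arm(travel=[[0, 0, -0.00015], [0, 0, -0.00015], [0, 0, -0.00015], [0, 0, -0.00015], [0, 0, -0.00015], [0, 0, -0.00015], [0, 0, -0.00015], [0, 0, -0.00015], [0, 0, -0.00015], [0, 0, -0.00015], [0, 0, -0.00015], [0, 0, -0.00015], [0, 0, -0.00015], [0, 0, -0.00015], [0, 0, -0.00015], [0, 0, -0.00015], [0, 0, -0.00015]], dr=[[0, 0, -0.06], [0, 0, -0.06], [0, 0, -0.06], [0, 0, -0.06], [0, 0, -0.06], [0, 0, -0.06], [0, 0, -0.06], [0, 0, -0.06], [0, 0, -0.06], [0, 0, -0.06], [0, 0, -0.06], [0, 0, -0.06], [0, 0, -0.06], [0, 0, -0.06], [0, 0, -0.06], [0, 0, -0.06], [0, 0, -0.06]])

```text
time_s: 7.67
position: [0.5902, 0.073, 0.0907]
tool_rot: [[0.936, 0.351, -0.001], [0.351, -0.936, -0.001], [-0.001, 0.0, -1.0]]
ft_force: [-3.1, -0.4, -0.2]
grip_width: 0.0796
```

```bash
python3 -c "
from h import *
look('c6')"
```

```text
t 7.72 p [0.5903 0.073  0.0906] fing -69.66 zax [-7.e-04 -5.e-04 -1.e+00] q [-4.3 32.4 77.3 -0.  70.4 65.3] F [-2.3 -1.1  0.7] M [-0.191  0.358  0.09 ] w 0.0801
```

View pics/c6.png

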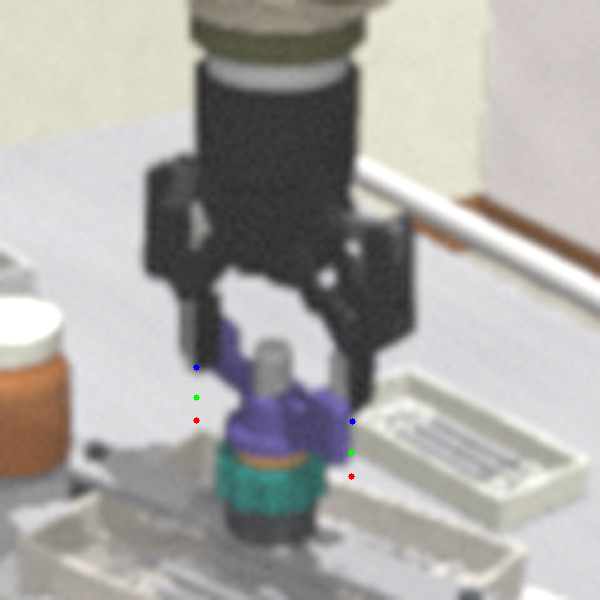

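Request:
jog_arm(travel=[[0, 0, -5e-05], [0, 0, -5e-05], [0, 0, -5e-05], [0, 0, -5e-05], [0, 0, -5e-05], [0, 0, -5e-05], [0, 0, -5e-05], [0, 0, -5e-05], [0, 0, -5e-05]], dr=[[0, 0, -0.02], [0, 0, -0.02], [0, 0, -0.02], [0, 0, -0.02], [0, 0, -0.02], [0, 0, -0.02], [0, 0, -0.02], [0, 0, -0.02], [0, 0, -0.02]])

```text
time_s: 8.47
position: [0.5904, 0.0732, 0.09]
tool_rot: [[0.984, 0.176, -0.0], [0.176, -0.984, -0.0], [-0.0, 0.0, -1.0]]
ft_force: [-3.1, -1.9, 0.3]
grip_width: 0.0798
```

```bash
python3 -c "
from h import *
st()"
```

```text
t 8.47 p [0.5904 0.0732 0.09  ] fing -79.86 zax [-3.e-04 -1.e-04 -1.e+00] q [-4.3 32.4 77.3 -0.  70.3 75.5] F [-3.1 -1.9  0.3] M [-0.289  0.522  0.149] w 0.0798
```

Request:
jog_arm(travel=[[0, 0, -5e-05], [0, 0, -5e-05], [0, 0, -5e-05], [0, 0, -5e-05], [0, 0, -5e-05], [0, 0, -5e-05]], dr=[[0, 0, -0.02], [0, 0, -0.02], [0, 0, -0.02], [0, 0, -0.02], [0, 0, -0.02], [0, 0, -0.02]])

```text
time_s: 8.97
position: [0.5905, 0.0733, 0.0898]
tool_rot: [[0.998, 0.057, -0.0], [0.057, -0.998, 0.0], [-0.0, -0.0, -1.0]]
ft_force: [-3.4, -1.1, -1.1]
grip_width: 0.0798
```

```bash
python3 -c "
from h import *
st()"
```

```text
t 8.97 p [0.5905 0.0733 0.0898] fing -86.74 zax [-1.e-04  0.e+00 -1.e+00] q [-4.3 32.4 77.3  0.  70.3 82.4] F [-3.4 -1.1 -1.1] M [-0.256  0.547  0.132] w 0.0798
```

Request:
jog_arm(travel=[[0, 0, -5e-05], [0, 0, -5e-05], [0, 0, -5e-05], [0, 0, -5e-05], [0, 0, -5e-05], [0, 0, -5e-05], [0, 0, -5e-05]], dr=[[0, 0, -0.02], [0, 0, -0.02], [0, 0, -0.02], [0, 0, -0.02], [0, 0, -0.02], [0, 0, -0.02], [0, 0, -0.02]])

```text
time_s: 9.55
position: [0.5905, 0.0733, 0.0895]
tool_rot: [[0.997, -0.083, -0.0], [-0.083, -0.997, 0.0], [-0.0, -0.0, -1.0]]
ft_force: [-3.5, -1.3, -1.5]
grip_width: 0.0798
```

```bash
python3 -c "
from h import *
look('c7')"
```

```text
t 9.6 p [0.5906 0.0733 0.0895] fing -94.83 zax [ 0.e+00  1.e-04 -1.e+00] q [-4.3 32.4 77.3  0.  70.2 90.5] F [-3.3 -0.2 -0.1] M [-0.129  0.516  0.171] w 0.0801
```

View pics/c7.png

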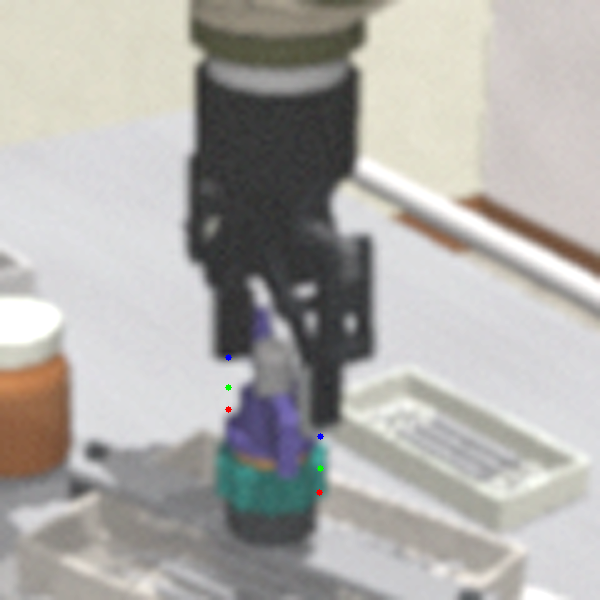

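Request:
jog_arm(travel=[[0, 0, -5e-05], [0, 0, -5e-05], [0, 0, -5e-05], [0, 0, -5e-05], [0, 0, -5e-05], [0, 0, -5e-05], [0, 0, -5e-05]], dr=[[0, 0, -0.02], [0, 0, -0.02], [0, 0, -0.02], [0, 0, -0.02], [0, 0, -0.02], [0, 0, -0.02], [0, 0, -0.02]])

```text
time_s: 10.18
position: [0.5905, 0.0733, 0.0891]
tool_rot: [[0.975, -0.221, -0.0], [-0.221, -0.975, 0.0], [-0.0, -0.0, -1.0]]
ft_force: [-3.2, -1.0, 0.1]
grip_width: 0.08
```

```bash
python3 -c "
from h import *
st()"
```

```text
t 10.18 p [0.5905 0.0733 0.0891] fing -102.79 zax [-0.e+00  1.e-04 -1.e+00] q [-4.3 32.5 77.4  0.  70.2 98.5] F [-3.2 -1.   0.1] M [-0.067  0.627  0.139] w 0.08
```

Request:
jog_arm(travel=[[0, 0, -5e-05], [0, 0, -5e-05], [0, 0, -5e-05], [0, 0, -5e-05], [0, 0, -5e-05], [0, 0, -5e-05], [0, 0, -5e-05]], dr=[[0, 0, -0.02], [0, 0, -0.02], [0, 0, -0.02], [0, 0, -0.02], [0, 0, -0.02], [0, 0, -0.02], [0, 0, -0.02]])

```text
time_s: 10.77
position: [0.5905, 0.0733, 0.0888]
tool_rot: [[0.935, -0.355, -0.0], [-0.355, -0.935, 0.0], [-0.0, -0.0, -1.0]]
ft_force: [-3.8, -0.1, -0.4]
grip_width: 0.08
```

```bash
python3 -c "
from h import *
st()"
```

```text
t 10.77 p [0.5905 0.0733 0.0888] fing -110.81 zax [-0.  0. -1.] q [ -4.3  32.5  77.4   0.   70.1 106.5] F [-3.8 -0.1 -0.4] M [-0.     0.491  0.106] w 0.08
```

Request:
jog_arm(travel=[[0, 0, -5e-05], [0, 0, -5e-05], [0, 0, -5e-05], [0, 0, -5e-05], [0, 0, -5e-05], [0, 0, -5e-05], [0, 0, -5e-05]], dr=[[0, 0, -0.02], [0, 0, -0.02], [0, 0, -0.02], [0, 0, -0.02], [0, 0, -0.02], [0, 0, -0.02], [0, 0, -0.02]])

```text
time_s: 11.35
position: [0.5906, 0.0733, 0.0884]
tool_rot: [[0.876, -0.482, 0.0], [-0.482, -0.876, 0.0], [0.0, -0.0, -1.0]]
ft_force: [-3.1, 1.4, -0.6]
grip_width: 0.0799
```

```bash
python3 -c "
from h import *
look('c8')"
```

```text
t 11.4 p [0.5906 0.0733 0.0884] fing -118.89 zax [ 0.  0. -1.] q [ -4.3  32.5  77.4   0.   70.1 114.6] F [-2.4  0.8 -0. ] M [0.1   0.467 0.163] w 0.0797
```

View pics/c8.png

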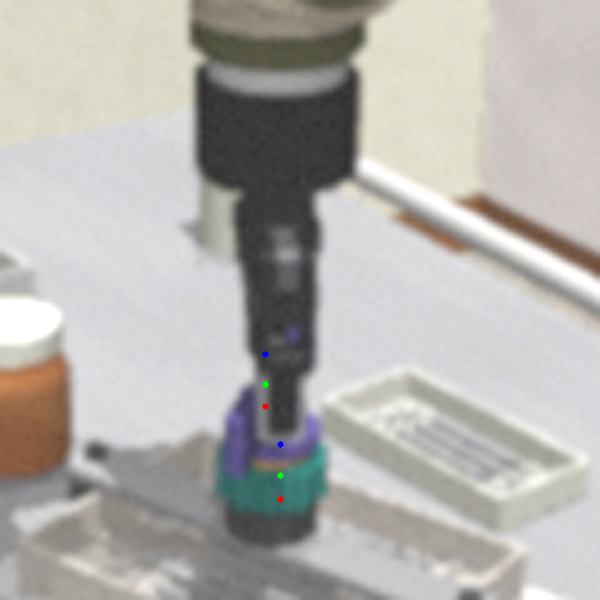

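Request:
jog_arm(travel=[[0, 0, -5e-05], [0, 0, -5e-05], [0, 0, -5e-05], [0, 0, -5e-05], [0, 0, -5e-05], [0, 0, -5e-05]], dr=[[0, 0, -0.02], [0, 0, -0.02], [0, 0, -0.02], [0, 0, -0.02], [0, 0, -0.02], [0, 0, -0.02]])

```text
time_s: 11.9
position: [0.5906, 0.0733, 0.0881]
tool_rot: [[0.812, -0.584, 0.0], [-0.584, -0.812, 0.0], [-0.0, -0.0, -1.0]]
ft_force: [-3.5, -0.7, -0.9]
grip_width: 0.0801
```

```bash
python3 -c "
from h import *
st()"
```

```text
t 11.9 p [0.5906 0.0733 0.0881] fing -125.71 zax [ 0.e+00  1.e-04 -1.e+00] q [ -4.3  32.5  77.4   0.   70.  121.4] F [-3.5 -0.7 -0.9] M [0.066 0.456 0.166] w 0.0801
```

Request:
jog_arm(travel=[[0, 0, -5e-05], [0, 0, -5e-05], [0, 0, -5e-05], [0, 0, -5e-05], [0, 0, -5e-05], [0, 0, -5e-05]], dr=[[0, 0, -0.02], [0, 0, -0.02], [0, 0, -0.02], [0, 0, -0.02], [0, 0, -0.02], [0, 0, -0.02]])

```text
time_s: 12.4
position: [0.5906, 0.0733, 0.0878]
tool_rot: [[0.736, -0.677, 0.0], [-0.677, -0.736, 0.0], [0.0, -0.0, -1.0]]
ft_force: [-3.1, 0.7, -1.0]
grip_width: 0.0799
```

```bash
python3 -c "
from h import *
st()"
```

```text
t 12.4 p [0.5906 0.0733 0.0878] fing -132.58 zax [ 1.e-04  0.e+00 -1.e+00] q [ -4.3  32.5  77.5   0.   70.  128.3] F [-3.1  0.7 -1. ] M [0.033 0.481 0.142] w 0.0799
```

Request:
jog_arm(travel=[[0, 0, -5e-05], [0, 0, -5e-05], [0, 0, -5e-05], [0, 0, -5e-05], [0, 0, -5e-05], [0, 0, -5e-05]], dr=[[0, 0, -0.02], [0, 0, -0.02], [0, 0, -0.02], [0, 0, -0.02], [0, 0, -0.02], [0, 0, -0.02]])

```text
time_s: 12.9
position: [0.5906, 0.0732, 0.0875]
tool_rot: [[0.65, -0.76, 0.0], [-0.76, -0.65, -0.0], [0.0, 0.0, -1.0]]
ft_force: [-3.3, 0.8, -0.3]
grip_width: 0.0801
```

```bash
python3 -c "
from h import *
st()"
```

```text
t 12.9 p [0.5906 0.0732 0.0875] fing -139.46 zax [ 0. -0. -1.] q [ -4.3  32.6  77.5  -0.   70.  135.1] F [-3.3  0.8 -0.3] M [0.021 0.479 0.209] w 0.0801
```

Request:
jog_arm(travel=[[0, 0, 0], [0, 0, 0], [0, 0, 0.01], [0, 0, 0.015], [0, 0, 0.015], [0, 0, 0.005], [0, 0, 0], [0, 0, 0], [0, 0, 0], [0, 0, 0], [0, 0, 0], [0, 0, 0], [0, 0, 0], [0, 0, 0], [0, 0, 0], [0, 0, 0], [0, 0, 0], [0, 0, 0], [0, 0, 0], [0, 0, 0]], dr=[[0, 0, 0.05], [0, 0, 0.05], [0, 0, 0], [0, 0, 0], [0, 0, 0], [0, 0, 0], [0, 0, 0], [0, 0, 0.12], [0, 0, 0.12], [0, 0, 0.12], [0, 0, 0.12], [0, 0, 0.12], [0, 0, 0.12], [0, 0, 0.12], [0, 0, 0.12], [0, 0, 0.12], [0, 0, 0.12], [0, 0, 0.12], [0, 0, 0.12], [0, 0, 0.12]])

```text
time_s: 14.57
position: [0.5904, 0.0732, 0.1318]
tool_rot: [[0.694, 0.72, -0.001], [0.72, -0.694, 0.0], [-0.0, -0.001, -1.0]]
ft_force: [0.5, -0.0, 0.4]
grip_width: 0.0799
```

Request:
jog_arm(travel=[[0, 0, 0], [0, 0, 0], [0, 0, 0], [0, 0, 0], [0, 0, 0], [0, 0, 0], [0, 0, 0], [0, 0, 0], [0, 0, 0], [0, 0, 0], [0, 0, 0], [0, 0, 0], [0, 0, 0], [0, 0, 0], [0, 0, 0]], dr=[[0, 0, 0.12], [0, 0, 0.12], [0, 0, 0.12], [0, 0, 0.12], [0, 0, 0.12], [0, 0, 0.12], [0, 0, 0.12], [0, 0, 0.12], [0, 0, 0.12], [0, 0, 0.12], [0, 0, 0.12], [0, 0, 0.12], [0, 0, 0.12], [0, 0, 0], [0, 0, 0]])

```text
time_s: 15.82
position: [0.5905, 0.0732, 0.132]
tool_rot: [[-0.706, 0.708, -0.001], [0.708, 0.706, 0.0], [0.0, -0.0, -1.0]]
ft_force: [-0.2, -0.1, 0.1]
grip_width: 0.0799
```

```bash
python3 -c "
from h import *
look('c9')"
```

```text
t 15.87 p [0.5905 0.0732 0.1321] fing 44.9 zax [-5.e-04  0.e+00 -1.e+00] q [ -4.3  29.9  74.1  -0.   76.  -49.2] F [ 0.8 -0.2  0.7] M [ 0.059 -0.005  0.005] w 0.0801
```

View pics/c9.png

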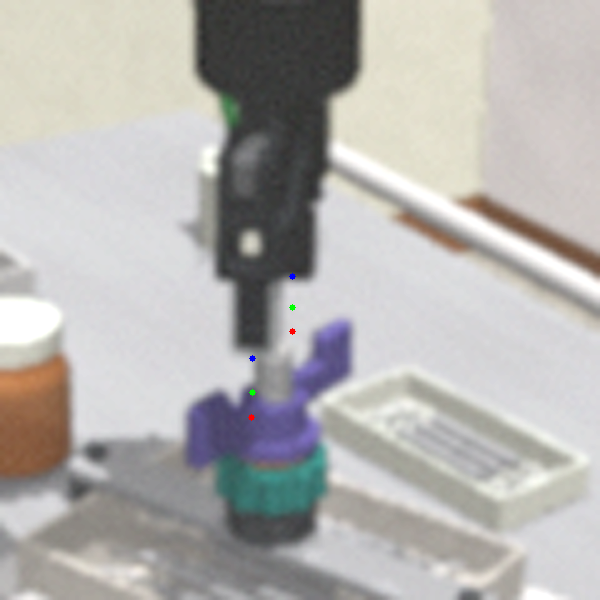

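Request:
jog_arm(travel=[[0, 0, -0.01], [0, 0, -0.01], [0, 0, -0.01], [0, 0, -0.01], [0, 0, -0.005], [0, 0, 0], [0, 0, 0]], dr=[[0, 0, 0], [0, 0, 0], [0, 0, 0], [0, 0, 0], [0, 0, 0], [0, 0, 0], [0, 0, 0]])

```text
time_s: 16.45
position: [0.5905, 0.0732, 0.0872]
tool_rot: [[-0.709, 0.705, -0.001], [0.705, 0.709, -0.0], [0.0, -0.0, -1.0]]
ft_force: [-0.3, -0.3, -0.1]
grip_width: 0.08
```

Request:
jog_arm(travel=[[0, 0, 0], [0, 0, 0], [0, 0, 0], [0, 0, 0], [0, 0, -5e-05], [0, 0, -5e-05], [0, 0, -5e-05], [0, 0, -5e-05]], dr=[[0, 0, -0.02], [0, 0, -0.02], [0, 0, -0.02], [0, 0, -0.02], [0, 0, -0.02], [0, 0, -0.02], [0, 0, -0.02], [0, 0, -0.02]])

```text
time_s: 17.12
position: [0.5907, 0.0733, 0.0877]
tool_rot: [[-0.586, 0.81, 0.001], [0.81, 0.586, -0.0], [-0.001, 0.001, -1.0]]
ft_force: [-0.4, 1.6, 4.0]
grip_width: 0.08
```

```bash
python3 -c "
from h import *
st()"
```

```text
t 17.12 p [0.5907 0.0733 0.0877] fing 35.88 zax [ 8.e-04 -1.e-04 -1.e+00] q [ -4.3  32.6  77.5  -0.   69.9 -40.2] F [-0.4  1.6  4. ] M [0.205 0.07  0.343] w 0.08
```

Request:
jog_arm(travel=[[0, 0, -5e-05], [0, 0, -5e-05]], dr=[[0, 0, -0.02], [0, 0, -0.02]])

```text
time_s: 17.28
position: [0.5908, 0.0733, 0.0876]
tool_rot: [[-0.553, 0.833, 0.001], [0.833, 0.553, -0.0], [-0.001, 0.001, -1.0]]
ft_force: [-0.6, 1.4, 5.8]
grip_width: 0.0802
```

```bash
python3 -c "
from h import *
look('d1')"
```

```text
t 17.33 p [0.5908 0.0733 0.0876] fing 33.51 zax [ 8.e-04 -1.e-04 -1.e+00] q [ -4.3  32.6  77.5  -0.   69.9 -37.8] F [0.  1.2 6.3] M [0.181 0.11  0.379] w 0.0801
```

View pics/d1.png

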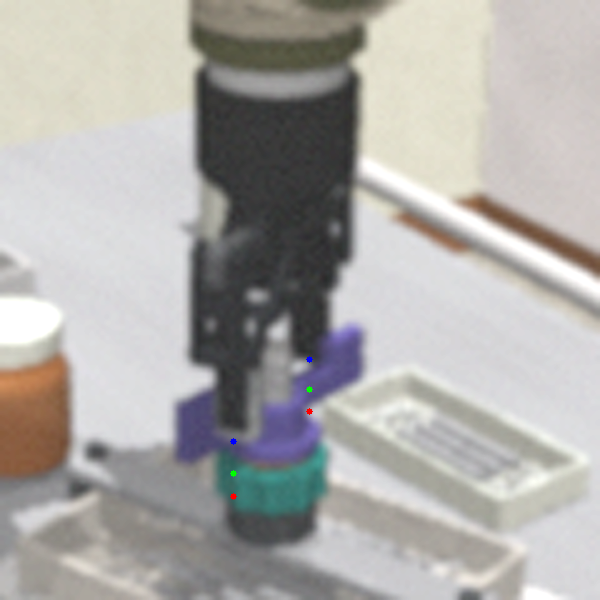

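Request:
jog_arm(travel=[[0, 0, 0], [0, 0, 0], [0, 0, 0], [0, 0, 0]], dr=[[0, 0, -0.02], [0, 0, -0.02], [0, 0, -0.02], [0, 0, -0.02]])

```text
time_s: 17.67
position: [0.5908, 0.0732, 0.0876]
tool_rot: [[-0.485, 0.875, 0.001], [0.875, 0.485, -0.0], [-0.001, 0.001, -1.0]]
ft_force: [-0.1, 1.0, 5.2]
grip_width: 0.08
```

```bash
python3 -c "
from h import *
st()"
```

```text
t 17.67 p [0.5908 0.0732 0.0876] fing 29.0 zax [ 8.e-04 -2.e-04 -1.e+00] q [ -4.3  32.6  77.5  -0.   69.9 -33.3] F [-0.1  1.   5.2] M [0.083 0.121 0.436] w 0.08
```

Request:
jog_arm(travel=[[0, 0, 0], [0, 0, 0]], dr=[[0, 0, -0.02], [0, 0, 0]])

```text
time_s: 17.83
position: [0.5908, 0.0732, 0.0876]
tool_rot: [[-0.467, 0.884, 0.001], [0.884, 0.467, -0.0], [-0.001, 0.001, -1.0]]
ft_force: [-0.9, 0.6, 6.4]
grip_width: 0.0801
```

```bash
python3 -c "
from h import *
st()"
```

```text
t 17.83 p [0.5908 0.0732 0.0876] fing 27.85 zax [ 8.e-04 -2.e-04 -1.e+00] q [ -4.3  32.6  77.5  -0.   69.9 -32.2] F [-0.9  0.6  6.4] M [0.129 0.076 0.425] w 0.0801
```

Request:
jog_arm(travel=[[0, 0, 0], [0, 0, 0], [0, 0, 0]], dr=[[0, 0, -0.02], [0, 0, -0.02], [0, 0, 0]])

```text
time_s: 18.08
position: [0.5908, 0.0732, 0.0876]
tool_rot: [[-0.432, 0.902, 0.001], [0.902, 0.432, -0.0], [-0.001, 0.001, -1.0]]
ft_force: [-0.3, 0.7, 5.5]
grip_width: 0.0799
```

```bash
python3 -c "
from h import *
st()
look('d2')"
```

```text
t 18.08 p [0.5908 0.0732 0.0876] fing 25.56 zax [ 7.e-04 -2.e-04 -1.e+00] q [ -4.3  32.6  77.5  -0.   69.9 -29.9] F [-0.3  0.7  5.5] M [0.155 0.052 0.427] w 0.0799
t 18.13 p [0.5908 0.0732 0.0876] fing 25.61 zax [ 8.e-04 -3.e-04 -1.e+00] q [ -4.3  32.6  77.5  -0.   69.9 -29.9] F [-0.8  0.8  5.4] M [0.07  0.128 0.425] w 0.08
```

View pics/d2.png

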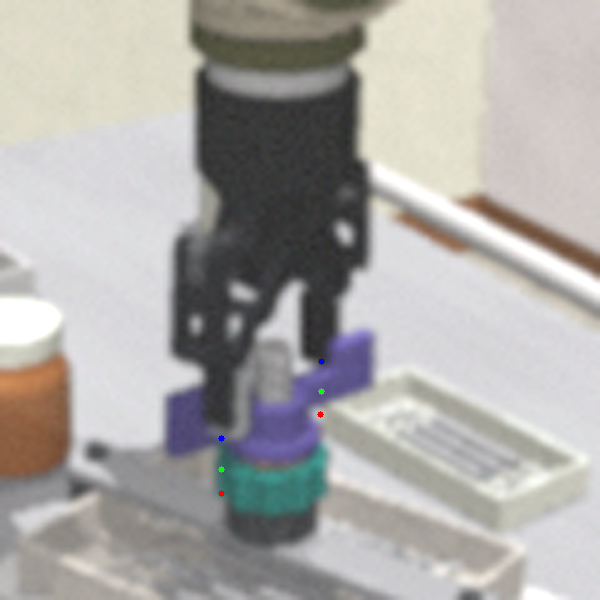

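Request:
jog_arm(travel=[[0, 0, 0], [0, 0, 0], [0, 0, 0], [0, 0, 0], [0, 0, 0.01], [0, 0, 0.015], [0, 0, 0.02], [0, 0, 0.02], [0, 0, 0.02], [0, 0, 0.02], [-0.02, 0, 0.01], [-0.025, 0, 0], [-0.025, 0, 0], [-0.025, 0, 0], [-0.025, 0, 0], [-0.025, 0, 0], [-0.025, 0, 0], [-0.025, 0, 0], [-0.025, 0, 0], [-0.02, 0, 0]], dr=[[0, 0, 0.03], [0, 0, 0.04], [0, 0, 0.06], [0, 0, 0.06], [0, 0, 0], [0, 0, 0], [0, 0, 0], [0, 0, 0], [0, 0, 0], [0, 0, 0], [0, 0, 0], [0, 0, 0], [0, 0, 0], [0, 0, 0], [0, 0, 0], [0, 0, 0], [0, 0, 0], [0, 0, 0], [0, 0, 0], [0, 0, 0]])

```text
time_s: 19.8
position: [0.3487, 0.0733, 0.2026]
tool_rot: [[-0.593, 0.805, -0.0], [0.805, 0.593, -0.0], [-0.0, -0.0, -1.0]]
ft_force: [-0.1, -0.2, 0.4]
grip_width: 0.08
```

```bash
python3 -c "
from h import *
st()
import pickle
d={'top':pic('top',(220,180,320,260),7,'pics/e_t.png'),'side':pic('side',(235,170,315,250),7,'pics/e_s.png')}
pickle.dump(d,open('d1.pkl','wb'))
import cv2
a=pickle.load(open('d0.pkl','rb'))['top']['color'][180:260,220:320,::-1]
cv2.imwrite('pics/e_t0.png',cv2.convertScaleAbs(cv2.resize(a,None,fx=7,fy=7,interpolation=cv2.INTER_CUBIC),alpha=1.6))
"
```

```text
t 19.8 p [0.3487 0.0733 0.2026] fing 36.37 zax [-1.e-04 -2.e-04 -1.e+00] q [ -7.4   2.3 101.9  -0.   75.8 -43.7] F [-0.1 -0.2  0.4] M [ 0.016 -0.034 -0.01 ] w 0.08
```

View pics/e_t.png

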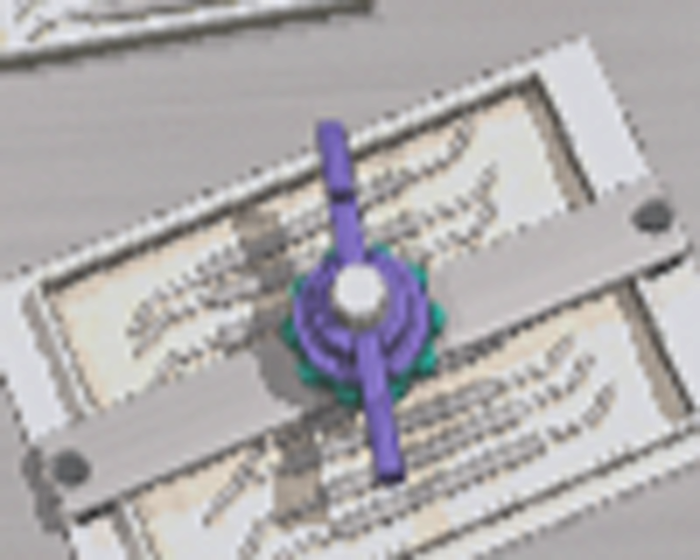

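View pics/e_t0.png

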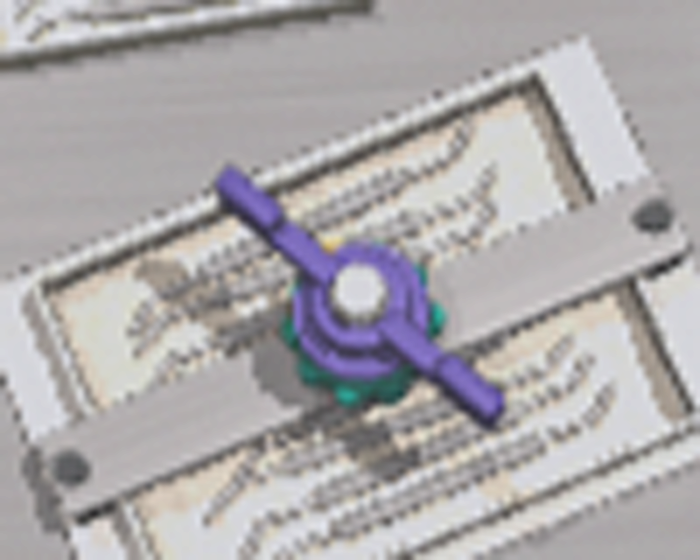

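View pics/e_s.png

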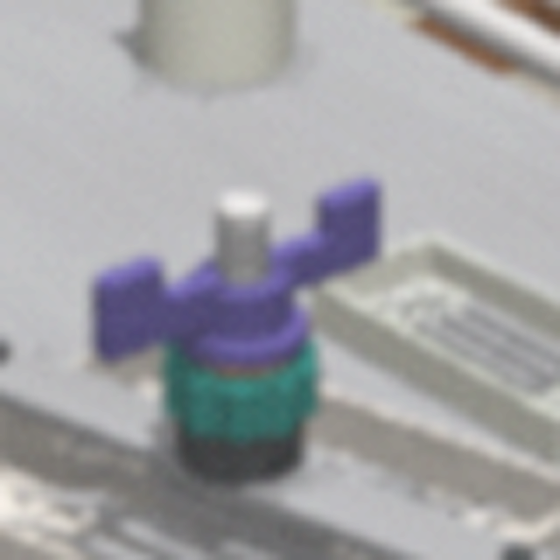

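```bash
python3 -c "
import pickle,cv2,numpy as np
from h import *
o=[]
for f in('d0','d1'):
    im=pickle.load(open(f+'.pkl','rb'))['top']['color']
    print(im[210:220,263:277].astype(int)[:,:,0]-im[210:220,263:277].astype(int)[:,:,2])
    o.append(cv2.resize(im[203:223,258:288,::-1],None,fx=26,fy=26,interpolation=cv2.INTER_NEAREST)[:, :390*2])
    m=(im[:,:,1].astype(int)-im[:,:,0]>15)[200:245,250:295]
    o_=m; print(m.sum())
    try: print('teal diff',(m^pm).sum())
    except NameError: pass
    pm=m
    cv2.imwrite(f'pics/z_{f}.png',cv2.convertScaleAbs(o[-1],alpha=1.8))
from scipy.optimize import least_squares
T=pickle.load(open('d1.pkl','rb'))['top']
R=pickle.load(open('d1.pkl','rb'))['side']
tc=lambda p:np.array(p)/7-.43+[220,180]
def res(p):
    u=np.array([np.cos(p[0]),np.sin(p[0]),0]);o=np.array([.5901,.073,.0953])
    A=o+[0,0,.044]+.062*u;B=o+[0,0,.044]-.062*u
    return np.r_[proj(T,A)[0]-tc((331,125)),proj(T,B)[0]-tc((390,476))]
s=least_squares(res,[.1]);print(np.degrees(s.x),s.fun)
# tab predicted positions
print(((proj(T,[[.5901+.026*np.cos(a),.073+.026*np.sin(a),.0945] for a in np.radians([0,5,10,15,20,25,30,35])])-[220,180]+.5)*7).round(0))
"
```

```text
[[  9   6   3   2   3   0   0   2   7   2   4   1  -2  -2]
 [  5   2   1   1   1   4  13  16   2   1   2   1  -2   1]
 [  2   3   1   5  10  13  10  10   0  -1   2   2   2   0]
 [-32  -2  14   7  10  11   7   6   3   2   4   3   3   2]
 [-41 -32   1  37  41  36   3  -9 -12 -13 -13  -7   4   7]
 [-39 -40 -32  36  42 -10 -30 -35 -32 -25 -36 -35 -21  -6]
 [-39 -39 -42 -26 -12 -38 -41 -41 -40 -37 -39 -34 -33 -30]
 [-37 -39 -39 -40 -40 -37 -41 -24 -23 -31 -40 -37 -37 -32]
 [-20 -39 -40 -39 -41 -22  -9  -4  -4  -7 -14 -37 -40 -37]
 [-11 -19 -34 -42 -34  -4   0  -3  -3  -3  -3 -18 -35 -41]]
70
[[  2   2   3   3 -30 -40 -39 -42  -5   4   3  10   8   9]
 [  2   1   3   4 -19 -39 -39 -41 -14   1   2  10   5   5]
 [  2   2   1   8  -3 -38 -40 -42 -18  -2   2   5   3   2]
 [  2   2  15   2   0 -37 -40 -40 -32   1   3   3   3   1]
 [ 13   6   9   1   3 -35 -39 -39 -41   2 -11  -6   4   6]
 [  8   5   4  -3 -15 -36 -38 -38 -40 -13 -32 -43 -23  10]
 [  2   3   4 -17 -29 -33 -38 -40 -42 -23 -34 -43 -42  -8]
 [  2   4  -8 -23 -29 -29 -42 -25 -24 -23 -37 -39 -40 -33]
 [  5  -6 -33 -23 -37 -16  -9  -5  -5  -6 -13 -34 -39 -37]
 [-17 -34 -33 -36 -35  -4   1  -3  -3  -3  -3 -18 -37 -37]]
78
teal diff 52
[5.89176561] [-0.04311643 -0.60865285  0.08337441  0.16206089]
[[360. 250.]
 [353. 250.]
 [347. 252.]
 [341. 253.]
 [335. 256.]
 [329. 258.]
 [323. 262.]
 [318. 265.]]
```

View pics/z_d0.png

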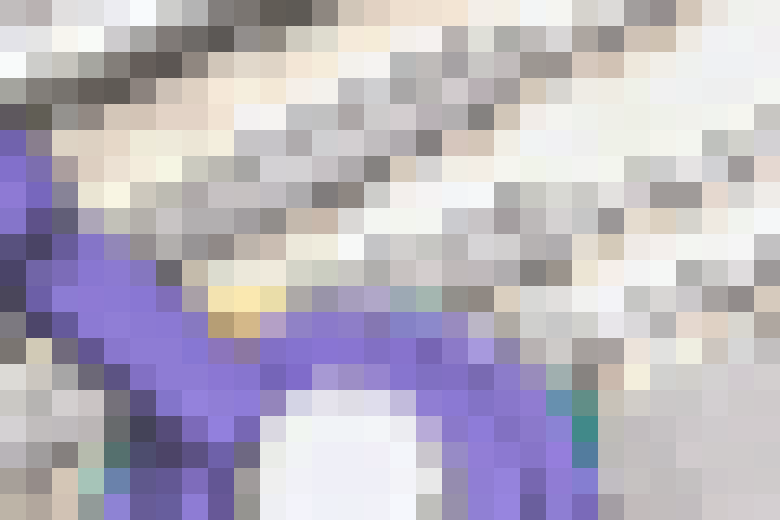

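View pics/z_d1.png

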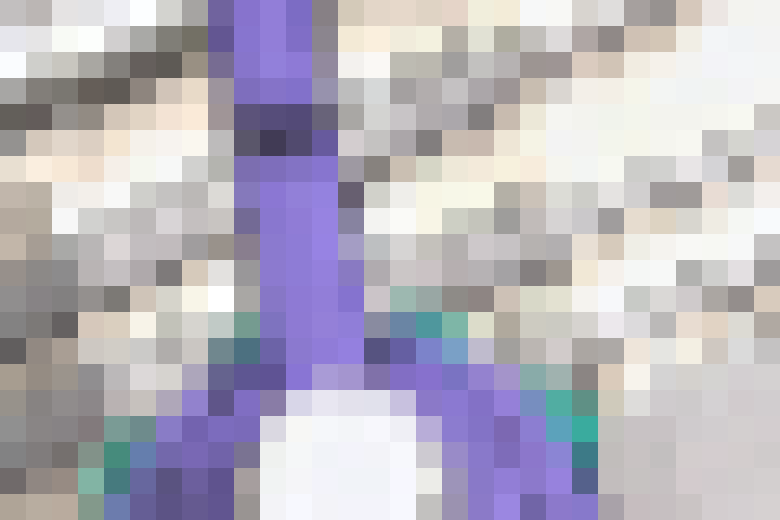

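```bash
python3 -c "
from rig import *
from h import *
st(); print(close_job())"
```

```text
t 19.9 p [0.3482 0.0734 0.2028] fing 36.39 zax [ 0.e+00 -2.e-04 -1.e+00] q [ -7.4   2.2 101.9  -0.   75.8 -43.8] F [0.6 0.4 0.2] M [-0.042 -0.021 -0.016] w 0.08
the job is handed in; nothing more can be done
None
```

I ran the wing nut down about 208° onto the washer and then tightened it about 10° past first contact. The open fingers pushed on both wings, and I re-seated them once. The arm then let go and moved clear, and the job was handed in at 19.9 s.

- **Torque:** it was about 0.15 N m while the nut ran free, jumped to about 0.34 N m at contact, and was about 0.43 N m at the end. It never came near the 0.8 N m at which the teal nut gives way.
- **Lock washer:** torque puts the drag at about 0.15–0.2 rad and the turning angle at about 0.16–0.26 rad, so I take it as roughly 0.19 rad (locked from 0.12, stop at 0.35). I could not measure it directly. The brass tab has moved from where it was, but it now sits hidden under a wing in the top view.
- **Teal nut:** by eye, its visible ribs are where they were at the start. The automatic pixel comparison of the nut differed, but it proves nothing because the wings now cover other parts of it. The fingers were kept above it and farther out than its edge.
- **Bystanders:** the arm stayed clear of the beaker, jar and small tray. I did not check them specifically at the end.
- **Disagreement:** in the side view the open fingertips appeared about 30 mm above the reported TCP, more than the 13 mm described. I set the depth from the images instead.

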